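# Roll a ware-trolley wheel along its lane and into the test dock

## Robot

A 6-joint arm with a two-finger parallel gripper is mounted at the origin on the work surface. World frame = base frame: x ahead of the robot, y to its left, z up, the work surface at z = 0. Lengths are in mm, angles in rad, forces in N, time in s.
With the tool pointing down it reaches from about 300 to 950 mm from the base axis. Payload 3.1 kg.
Tool frame: the origin (TCP) lies at the very end of the fingers, on their centre line; the grasp point (between the pads) lies 19 mm behind it; z points along the fingers, y is the line along which they close (so a half turn about z gives the same grasp; the last joint's range is limited). The gripper opens to 85 mm and grips with 20 to 120 N. Pads are 22 mm wide; open, the fingers measure 114 mm over their backs; the gripper's body (76 mm by 85 mm) begins 54 mm behind the grasp point. The pads swing forward as they close: fully open they stand 13 mm farther back than shut.
Start: joints at [1.083, 0.308, 1.634, -0, 1.2, -0.07], TCP at [253.62, 571.235, 231.272] pointing down, gripper open.
Joint ranges: [-3.06, 3.06], [-0.79, 1.96], [0.05, 2.63], [-1.19, 4.34], [0.05, 2.64], [-2.94, 2.94]. Speed limits (rad/s): [2.79, 2.79, 3.14, 3.14, 3.14, 3.14].

## Interface

Orientations are given as a unit quaternion [w, x, y, z].
In Python, from bench import ctrl gives the robot as it stands.
- The arm moves only by the shell command python3 -m handwheel 'ROWS'. ROWS is JSON, a list of rows, each a list of 7 numbers: the turn, a rotation vector about the world's x, y, z in degrees, then the shift along the world's x, y, z in mm, then the closure, from 0 (fully open) to 1 (shut). A call has exactly 5 rows; each row shifts and turns the commanded pose from where the row before left it; what a row does not reach is not made up. A row lasts 1/10 s, in which the tool goes at most 50 mm and 8.59 degrees, less where a joint would pass 70% of its speed; a pose out of reach is approached as far as the arm can. A call is refused whole if a number of a shift passes 50 or a number of a turn 8.59, either way. A call with a gripper value outside its range is refused whole. The fingers move at their own pace and stop on an object; the grip force is fixed at half the most. Time passes only in rows, so rows that do not move let the fingers close, or fill a call up. It gives the time, the measured TCP pose, the force, the opening and the grip force at its end, in the units of the state.
- ctrl.read_state(): the state, without advancing time (a new reading comes with each control period).
- ctrl.get_image(name): name is "scene" or "top"; returns a dict with "image" (420x560x3 uint8, red, green, blue), "intrinsics" (3x3 intrinsics, pixels), "k1" (the pictures are not rectified: a ray, as slopes to the right and down, at radius r is drawn at 1 + k1 r^2 times it, then the intrinsics apply), "R" (3x3) and "t" (3): a world point X has camera coordinates R X + t. Camera axes: x right, y down, z forward; pixel columns grow to the right and rows downward; lengths in mm; the calibration is good to about 2 mm. A picture is of the moment at which its call begins. There is no depth.
- ctrl.hand_in(): hands the job in; it is judged then, once.
The state is a dict: "time_s": time; "joint_positions": joint angles; "qd": joint speeds; "joint_efforts": joint torques, N m; "eef_pos": TCP position; "tool_rot": TCP orientation; "force": force on the tool from outside, world axes, zero at the start; "moment": the same for the moment, N m; "finger_gap": finger opening in mm; "grip_force": force on a finger pad.
Only numpy, scipy, OpenCV 4.12 (cv2) and the standard library are available. Lean on these libraries where they do the work, as an engineer would, in place of code of your own. Each camera call takes 0.05 s, during which the arm holds its last target. There are 200 camera calls.

## Task

Roll the red-hubbed trolley wheel on its rim along the plywood lane, down its sloping end, and press it straight and gently but fully against the green sprung plunger of the yellow dock, so that the plunger goes in flush for about a second without being rammed. Then let go, leaving the wheel standing upright on the lane and resting against the plunger. Keep the tyre on the lane and rolling (the white stripe has to go round; do not lift, drag, drop or crush it down), never let it fall over, and leave the other things where they are.

Things in the scene. Friction and masses are not known exactly. Their poses are not given: they have to be found in the camera images.
- wheel: Trolley wheel standing on its rim: black tyre 80 mm across, 24 mm wide, red hub, 0.5 to 0.8 kg with its axle. Origin at its centre, 40 mm above what it stands on. y runs along the axle, level while it stands. z points along the white stripe on the hub faces, straight up at the start; x then points roughly along the lane to the dock. The tyre grips the lane: with weight left on it, it turns as it is moved on.
- axle_end (a point): One domed end of the wheel's steel axle (on the wheel's +y side, 29 mm from its centre; the other end is opposite). The axle is 16 mm thick, 58 mm long overall, with flat ends that stick out 17 mm from each side of the tyre. The wheel runs freely on it (bearings), so that with the axle held by its two ends the tyre still rolls.
- lane: Fixed plywood lane, 90 mm wide, no side rails. Origin on the table under the lane; x runs along its middle towards the dock, y left, z up. Its top is level, 20 mm above the table, from x = -210 to x = 50 mm, then falls at 3 degrees to x = 220 mm. The wheel starts at x = -170 to -120 mm, within 6 mm of the middle line, up to 0.12 rad askew.
- lane_crest (a point): Point on the lane's top, on its middle line, where the level part ends and the 3 degree fall (52 mm per m) towards the dock begins (lane x = 50 mm). Axes as the lane's.
- dock: Fixed steel foot of the dock, same origin and axes as the lane. On it a yellow head 34 mm wide, 73 mm above the table (a black knob at its back reaches 93 mm) is clamped at an unknown setting within 25 mm along x; the pose given here does not tell it. On the head's front face, on the middle line, sits the green plunger. Fingers should stay off the dock.
- plunger_near (a point): Where the green plunger's tip (18 mm across) would be at the nearest setting, 57 mm above the table, lane x = 148 mm; truly it lies 0 to 25 mm farther along lane x, to be felt or seen. It sticks 6 mm out of the yellow face, begins to move at 4 N and is flush at 10 N (1 N per mm); then the head is rigid, and over 20 N is ramming. Released, the wheel leans on it by the slope.
- bowl_a: Bystander, to be left alone: pink glazed bowl, 110 mm across, 55 mm high; origin at its underside.
- bowl_b: Bystander, to be left alone: second pink bowl, the same; origin at its underside.
- planter: Bystander, to be left alone: black square planter, 95 mm wide, 110 mm high; origin at its underside.
- spanner: Bystander, to be left alone: spanner, 160 mm long, lying flat beside the lane; origin at its underside.
- spare_tyre: Bystander, to be left alone: bare black tyre without hub, 80 mm across, lying flat, 24 mm high; origin at its underside.
- tin: Bystander, to be left alone: closed tin, 56 mm across, 55 mm high; origin at its underside.
- brush: Bystander, to be left alone: brush, 180 mm long, lying flat; origin at its underside.
Things that resemble listed ones, but are neither listed nor needed, are in the scene too. Of the things shaped like the wheel, the black one is meant. There is more than one size of the dock; the one meant has the size given above.

How it is judged (in metres and radians):
On the way, in this order (a step that is already met when the one before it is completed fails the run):
1. the wheel has rolled: its white stripe has gone down underneath (the stripe's direction within 0.8 rad of straight down), the wheel upright (angle between wheel's own z axis and vertical above 2.34 rad and angle between wheel's own y axis and vertical between 1.4 and 1.74 rad), for 0.05 s.
2. the wheel, upright and in line with the lane, is pressed against the dock's plunger with 7 to 20 N for half a second (contact force between wheel and dock between 7 and 20 N and angle between wheel's own y axis and vertical between 1.4 and 1.74 rad and angle between the y axis of wheel and the y axis of lane, either way round below 0.15 rad), for 0.5 s.
At the end, for the whole second after the job is handed in: The wheel stands on its rim on the sloping end of the lane, at rest and released, upright within 0.17 rad, in line with the lane within 0.15 rad, within 12 mm of its middle line, and resting against the dock's plunger (contact force between wheel and dock above 0.05 N and angle between wheel's own y axis and vertical between 1.4 and 1.74 rad and angle between the y axis of wheel and the y axis of lane, either way round below 0.15 rad and y of wheel in the frame of lane between -0.012 and 0.012 m and x of wheel in the frame of lane above 0.1 m and z of wheel in the frame of lane below 0.064 m and linear speed of wheel below 0.02 m/s and not (contact force between wheel and the fingers above 0.05 N)); the robot touches nothing.
It fails at once if the wheel falls over (axle more than 0.3 rad from level) (angle between wheel's own y axis and vertical below 1.27 rad or angle between wheel's own y axis and vertical above 1.87 rad).
It fails at once if the wheel is lifted (more than 6 mm off the level lane) (z of wheel in the frame of lane above 0.066 m).
It fails at once if the wheel is rammed into the dock (over 22 N), or the robot itself pushes the dock (over 5 N) (contact force between wheel and dock above 22 N or contact force between any of the fingers, the arm and dock above 5 N).
It fails at once if the wheel is crushed down onto the lane (over 35 N between tyre and lane) (contact force between wheel and lane above 35 N).
It fails at once if another thing is disturbed (moved over 15 mm) (distance of any of bowl_a, bowl_b, planter, spanner, spare_tyre, tin, brush from where it was at the start of the episode above 0.015 m).
It also fails if it takes over 72 s, if anything falls off the work surface, if the arm or the gripper's body presses on something with over 40 N, if the wrist force passes 120 N, or if a joint passes its speed limit or range.

## Working session

There is one attempt and no reset: what is moved stays moved. The work goes in short steps, Python scripts to look and compute and a shell command to move; the robot and the scene stay as the last step left them, time stands still between calls to the robot, and variables do not carry over. Pictures are saved under pics/ and viewed, at most 10 in all, crops included, and the job is handed in when it is done.

```bash
ls; mkdir -p pics
cat > h.py <<'E'
import numpy as np, cv2
from bench import ctrl
def grab(n):
    d=ctrl.get_image(n); np.savez(f'pics/{n}.npz',**d); return d
def load(n): return dict(np.load(f'pics/{n}.npz'))
def pix(d,X):
    c=np.array(d['R'])@np.array(X,float)+np.array(d['t']).ravel(); s=c[:2]/c[2]; s=s*(1+float(d['k1'])*(s@s))
    K=np.array(d['intrinsics']); return (K[:2,:2]@s+K[:2,2])
def ray(d,uv):
    K=np.array(d['intrinsics']); m=np.linalg.solve(K[:2,:2],np.array(uv,float)-K[:2,2]); s=m.copy()
    for _ in range(30): s=m/(1+float(d['k1'])*(s@s))
    R=np.array(d['R']); return -R.T@np.array(d['t']).ravel(), R.T@np.array([*s,1])
def atz(d,uv,z):
    o,r=ray(d,uv); return o+r*(z-o[2])/r[2]
def tri(obs):
    A=np.zeros((3,3));b=np.zeros(3)
    for d,uv in obs:
        o,r=ray(d,uv); r=r/np.linalg.norm(r); P=np.eye(3)-np.outer(r,r); A+=P;b+=P@o
    return np.linalg.solve(A,b)
def save(d,name,crop=None,s=1):
    im=d['image'][:,:,::-1]
    if crop: x0,y0,x1,y1=crop; im=im[y0:y1,x0:x1]
    cv2.imwrite(f'pics/{name}.png',cv2.resize(im,None,fx=s,fy=s,interpolation=cv2.INTER_CUBIC))
E
python3 - <<'E'
from h import *
for n in('scene','top'):
    d=grab(n); save(d,n+'0',s=1.4); print(d['intrinsics'],d['k1'],-np.array(d['R']).T@np.array(d['t']).ravel())
print(ctrl.read_state())
E
```

```text
pics
[[434.78970075   0.         272.43343406]
 [  0.         434.78970075 217.27325876]
 [  0.           0.           1.        ]] 0.031350769750323464 [1376.58336341   64.90551104  944.84579225]
[[408.03615171   0.         285.57748836]
 [  0.         408.03615171 218.40234629]
 [  0.           0.           1.        ]] -0.003646527140389455 [ 418.30068499  -49.14690122 1213.18858002]
{'time_s': 0.1, 'joint_positions': array([ 1.08329139e+00,  3.08952368e-01,  1.63509232e+00,  2.11451411e-05,
        1.19971699e+00, -6.97177248e-02]), 'qd': array([-1.96323581e-03, -1.65771679e-03, -3.39622658e-03, -1.13973613e-03,
       -6.19476882e-04, -2.04951123e-06]), 'joint_efforts': array([-1.20393914e-03, -4.16406369e+01, -2.77645934e+01, -1.09383986e-04,
        4.10374269e-03, -1.63518649e-05]), 'eef_pos': array([253.2544639 , 570.54778379, 230.12473679]), 'tool_rot': array([-3.07731992e-04,  2.07381322e-01,  9.78259583e-01, -1.03998142e-03]), 'force': array([0.27075862, 0.75857067, 0.15226729]), 'moment': array([ 0.02385406,  0.04720181, -0.01726985]), 'grip_force': 0.0, 'finger_gap': 85.00872565780749}
```

View pics/scene0.png

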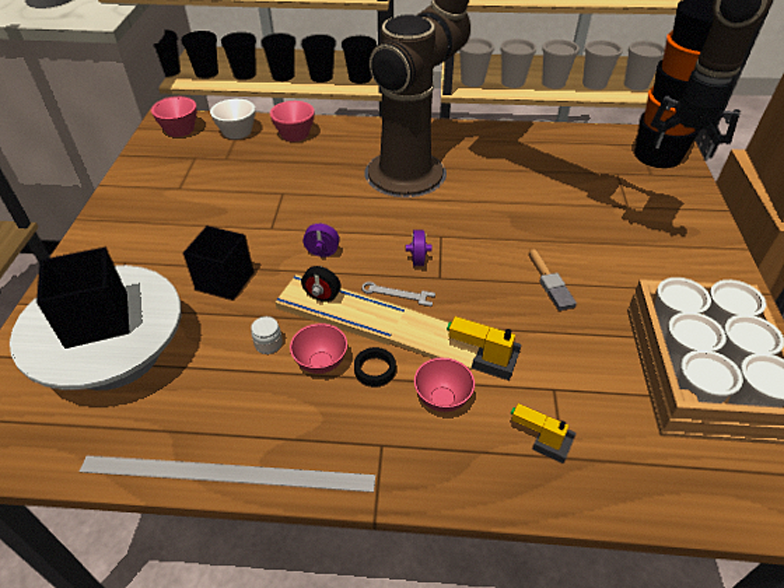

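View pics/top0.png

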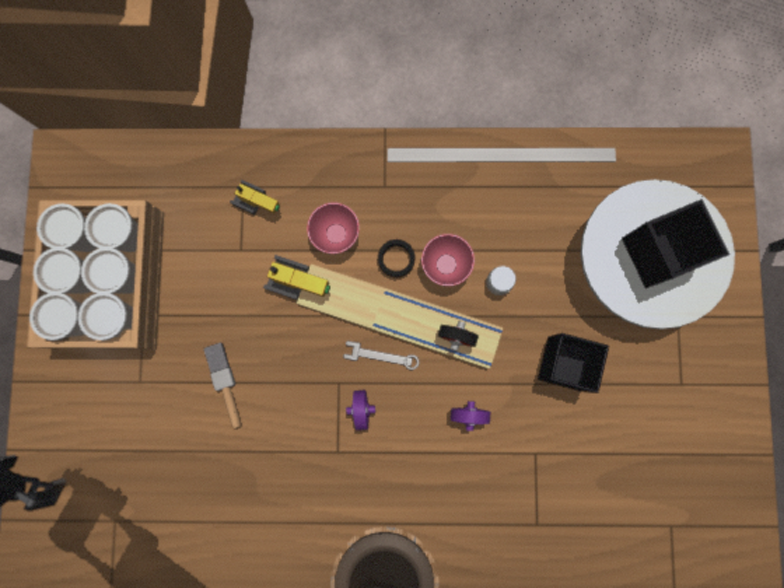

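Scene (1.4x): the black wheel with the red hub is at (320,285) on the lane, and the large yellow dock is at (485,340) on the lane's end. Lookalikes are two purple wheels at (321,240) and (419,248), the bare tyre at (375,367) and the small dock at (543,432). In the top view (1.4x), the black wheel is at (458,335) and the dock is at (300,280). I choose the black wheel on the lane and will check it in close crops.

Run:
```python
from h import *
t=load('top'); s=load('scene')
a=cv2.resize(t['image'][180:270,185:365,::-1],None,fx=4.4,fy=4.4,interpolation=cv2.INTER_CUBIC)
cv2.imwrite('pics/topc.png',a)
save(s,'scenec',(190,180,380,275),4.2)
```

```text
(no output)
```

View pics/topc.png

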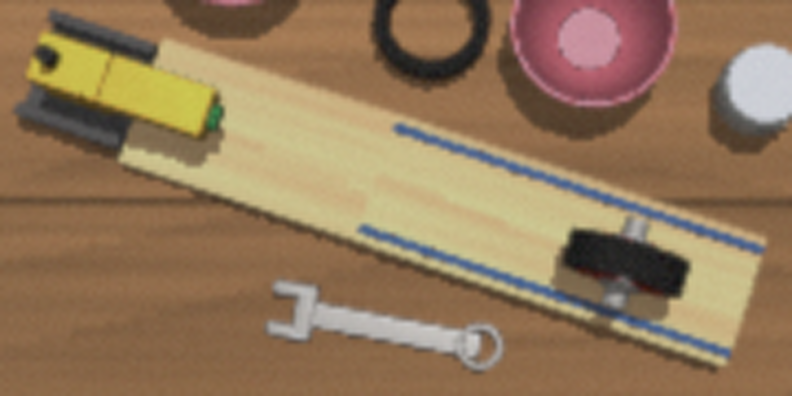

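View pics/scenec.png

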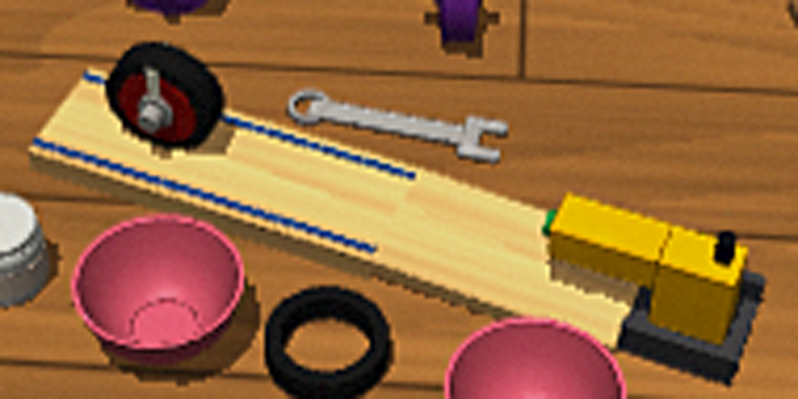

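Run:
```python
from h import *
t=load('top'); s=load('scene')
T=lambda x,y:(185+(x+.5)/4.4-.5,180+(y+.5)/4.4-.5)
S=lambda x,y:(190+(x+.5)/4.2-.5,180+(y+.5)/4.2-.5)
P={}
for n,p,z in [('cA',(766,240),20),('cB',(722,367),20),('bA0',(762,248),20),('bA1',(396,127),20),('bB0',(730,354),20),('bB1',(362,230),20),
 ('eA',(165,40),11),('eB',(120,158),11),('axF',(637,220),60),('axN',(612,303),60),('w',(625,262),60),('hubtipA',(218,90),73),('hubtipB',(205,137),73),('plu',(217,118),57)]:
    P[n]=atz(t,T(*p),z); print(n,P[n].round(1))
print('scene')
for n,p,z in [('cA',(32,150),20),('cB',(92,68),20),('bA1',(375,249),20),('bB1',(413,177),20),('bA0',(36,142),20),('bB0',(86,75),20),('axF',(152,117),60),('eA',(615,348),11)]:
    print(n,atz(s,S(*p),z).round(1))
print('plu tri',tri([(t,T(217,118)),(s,S(550,222))]))
c=(P['cA']+P['cB'])/2; 
for e in [(P['bA1']+P['bB1'])/2,(P['eA']+P['eB'])/2,P['plu']]:
    d=e-c; print(np.linalg.norm(d[:2]),np.degrees(np.arctan2(d[1],d[0])))
```

```text
cA [ 514.3 -244.1   20. ]
cB [ 430.3 -213.6   20. ]
bA0 [ 509.  -241.4   20. ]
bA1 [590.    2.3  20. ]
bB0 [ 438.8 -219.    20. ]
bB1 [520.6  24.6  20. ]
eA [651.2 160.7  11. ]
eB [570.1 189.5  11. ]
axF [ 523.9 -155.    60. ]
axN [ 470.5 -138.5   60. ]
w [ 496.8 -147.    60. ]
hubtipA [606.4 114.9  73. ]
hubtipB [575.9 122.8  73. ]
plu [590.6 117.6  57. ]
scene
cA [ 515.2 -240.5   20. ]
cB [ 430.2 -213.3   20. ]
bA1 [588.8   6.   20. ]
bB1 [521.9  27.3  20. ]
bA0 [ 507.3 -239.2   20. ]
bB0 [ 437.8 -216.3   20. ]
axF [ 515.9 -151.8   60. ]
eA [652.8 164.2  11. ]
plu tri [590.38390281 118.36415817  58.05051803]
256.1814294039933 71.08916353422765
427.0413986933499 71.09757920217025
366.1020154568544 71.14729693432702
```

```bash
R='[0,0,-4.165,12.2,-35.9,0,0]'; 
python3 -m handwheel '[[0,0,-4.165,12.2,-35.9,0,0],[0,0,-4.165,12.2,-35.9,0,0],[0,0,-4.165,12.2,-35.9,0,0],[0,0,-4.165,12.2,-35.9,0,0],[0,0,-4.165,12.2,-35.9,0,0]]'
python3 -m handwheel '[[0,0,-4.165,12.2,-35.9,0,0],[0,0,-4.165,12.2,-35.9,0,0],[0,0,-4.165,12.2,-35.9,0,0],[0,0,-4.165,12.2,-35.9,0,0],[0,0,-4.165,12.2,-35.9,0,0]]'
python3 -m handwheel '[[0,0,-4.165,12.2,-35.9,0,0],[0,0,-4.165,12.2,-35.9,0,0],[0,0,-4.165,12.2,-35.9,0,0],[0,0,-4.165,12.2,-35.9,0,0],[0,0,-4.165,12.2,-35.9,0,0]]'
python3 -m handwheel '[[0,0,-4.165,12.2,-35.9,0,0],[0,0,-4.165,12.2,-35.9,0,0],[0,0,-4.165,12.2,-35.9,0,0],[0,0,-4.165,12.2,-35.9,0,0],[0,0,-4.165,12.2,-35.9,0,0]]'
cat >> h.py <<'E'
from scipy.spatial.transform import Rotation as Ro
C=np.array([472.4,-228.4]);A=np.radians(71.1);D=np.array([np.cos(A),np.sin(A)]);N=np.array([-D[1],D[0]])
def lane(p): p=np.array(p[:2])-C; return (p@D-210).round(1),(p@N).round(1)
def st():
    s=ctrl.read_state(); q=s['tool_rot']; M=Ro.from_quat([*q[1:],q[0]]).as_matrix(); f=np.array(s['force'])
    print('t',s['time_s'],'p',s['eef_pos'].round(2),'lane',lane(s['eef_pos']),'ydir',np.degrees(np.arctan2(M[1,1],M[0,1])).round(2),'tilt z',M[:2,2].round(4),
     'F',f.round(1),'Flane',(f[:2]@D).round(1),(f[:2]@N).round(1),'M',np.round(s['moment'],2),'gap',round(s['finger_gap'],2),'grip',round(s['grip_force'],1))
E
python3 - <<'E'
from h import *
st()
t=load('top')
for n,p in [('bowl_a',(447,260)),('bowl_b',(333,228)),('tin',(503,279))]:
    print(n,lane(atz(t,np.array(p)/1.4,55)))
for uv in [(411,362),(346,350)]: print('spanner',lane(atz(t,np.array(uv)/1.4,5)))
E
```

```text
time_s: 0.6
eef_pos: [314.6, 390.0, 230.7]
tool_rot: [-0.0, 0.382, 0.924, -0.0]
force: [0.3, 0.5, 0.2]
finger_gap: 85.3
grip_force: 0.0
time_s: 1.1
eef_pos: [375.5, 210.6, 231.0]
tool_rot: [-0.0, 0.543, 0.84, -0.0]
force: [0.4, 0.6, -0.3]
finger_gap: 84.8
grip_force: 0.0
time_s: 1.6
eef_pos: [436.5, 31.2, 231.0]
tool_rot: [-0.0, 0.686, 0.728, -0.0]
force: [0.4, 0.6, -0.6]
finger_gap: 85.6
grip_force: 0.0
time_s: 2.1
eef_pos: [497.5, -148.2, 230.8]
tool_rot: [-0.0, 0.806, 0.592, -0.0]
force: [1.0, 1.0, 0.8]
finger_gap: 85.7
grip_force: 0.0
t 2.1 p [ 497.5  -148.2   230.82] lane (np.float64(-126.0), np.float64(2.2)) ydir -17.43 tilt z [-0.0007  0.0005] F [1.  1.  0.8] Flane 1.2 -0.6 M [ 0.05 -0.   -0.  ] gap 85.75 grip 0.0
bowl_a (np.float64(-56.7), np.float64(-136.6))
bowl_b (np.float64(188.8), np.float64(-124.2))
tin (np.float64(-177.7), np.float64(-136.2))
spanner (np.float64(-54.3), np.float64(84.3))
spanner (np.float64(83.8), np.float64(105.2))
```

```bash
python3 -m handwheel '[[0,0,0.2,-0.5,1,-35,0],[0,0,0,0,0,-35,0],[0,0,0,0,0,-35,0],[0,0,0,0,0,-30,0],[0,0,0,0,0,-20,0]]'
python3 -m handwheel '[[0,0,0,0,0,-15,0],[0,0,0,0,0,-13,0],[0,0,0,0,0,-10,0],[0,0,0,0,0,0,0.24],[0,0,0,0,0,0,0.24]]'
python3 -m handwheel '[[0,0,0,0,0,0,0.24],[0,0,0,0,0,0,0.24],[0,0,0,0,0,0,0.24],[0,0,0,0,0,0,0.24],[0,0,0,0,0,0,0.24]]'
python3 - <<'E'
from h import *
st(); d=grab('scene'); e=grab('top')
a=cv2.resize(d['image'][150:250,190:290,::-1],None,fx=6,fy=6,interpolation=cv2.INTER_CUBIC)
cv2.imwrite('pics/g1.png',a)
E
```

```text
time_s: 2.6
eef_pos: [495.0, -145.0, 73.4]
tool_rot: [-0.002, 0.804, 0.594, -0.001]
force: [-0.3, 0.5, -1.4]
finger_gap: 85.4
grip_force: 0.0
time_s: 3.1
eef_pos: [497.4, -145.9, 38.5]
tool_rot: [0.0, 0.804, 0.595, 0.0]
force: [0.8, 0.3, 0.1]
finger_gap: 64.8
grip_force: 0.0
time_s: 3.6
eef_pos: [497.2, -145.8, 38.5]
tool_rot: [0.0, 0.804, 0.595, 0.0]
force: [0.1, 0.0, 0.5]
finger_gap: 64.8
grip_force: 0.0
t 3.6 p [ 497.22 -145.82   38.48] lane (np.float64(-123.8), np.float64(3.3)) ydir -17.04 tilt z [ 0.0003 -0.0001] F [0.1 0.  0.5] Flane 0.1 -0.1 M [ 0.01 -0.05 -0.02] gap 64.78 grip 0.0
```

View pics/g1.png

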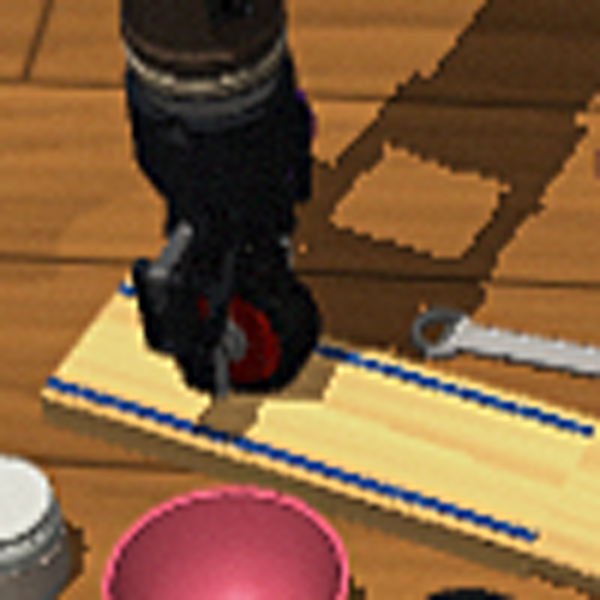

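Run:
```python
from h import *
d=load('scene'); s=ctrl.read_state(); p=s['eef_pos']
y=np.array([np.cos(np.radians(-17.04)),np.sin(np.radians(-17.04)),0]); x=np.array([-y[1],y[0],0])
f=lambda P:((pix(d,P)-[190,150])*6).round(0)
b=np.array([p[0],p[1],0])
for o in(29,33,40):
  for z in (44,60,76): print(o,z,[f(b+y*o+x*k+[0,0,z]) for k in(-11,0,11)])
s0=(190+(152.5)/4.2-.5,180+(117.5)/4.2-.5)
for pt in [(152,112)]:
  uv=(190+(pt[0]+.5)/4.2-.5,180+(pt[1]+.5)/4.2-.5); print(atz(d,uv,60), b+y*29, f(b))
cv2.imwrite('pics/g2.png',cv2.resize(d['image'][190:225,205:255,::-1],None,fx=15,fy=15,interpolation=cv2.INTER_CUBIC))
```

```text
29 44 [array([189., 375.]), array([210., 381.]), array([231., 387.])]
29 60 [array([186., 352.]), array([207., 358.]), array([228., 364.])]
29 76 [array([183., 328.]), array([204., 334.]), array([225., 340.])]
33 44 [array([186., 381.]), array([206., 387.]), array([227., 393.])]
33 60 [array([182., 358.]), array([203., 364.]), array([224., 370.])]
33 76 [array([179., 334.]), array([200., 340.]), array([221., 346.])]
40 44 [array([179., 391.]), array([200., 397.]), array([220., 403.])]
40 60 [array([176., 367.]), array([196., 373.]), array([217., 380.])]
40 76 [array([172., 344.]), array([193., 350.]), array([214., 356.])]
[ 511.16260524 -152.5162569    60.        ] [ 524.85519808 -154.24664583    0.        ] [244. 403.]
```

View pics/g2.png

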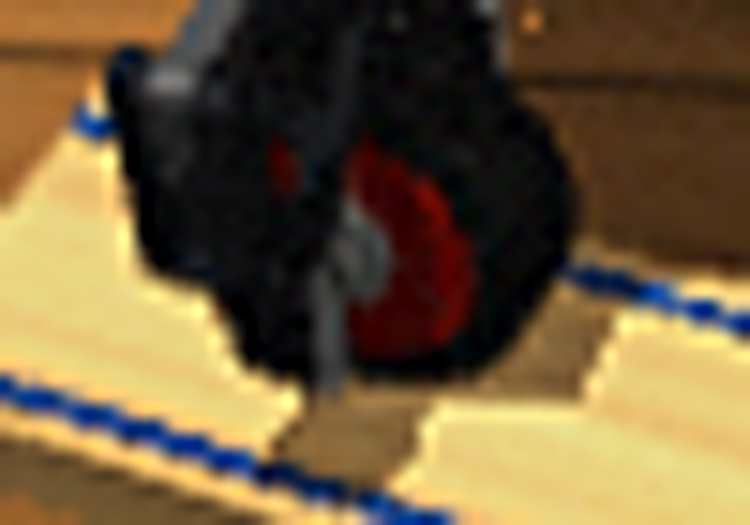

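The wheel is still upright and the near pad, with its right edge at crop (345,250), covers most of the axle end, which shows out to (385,250). The axle sits about 2 mm forward of the pad centre. I'll shift forward and close in small steps.

```bash
python3 -m handwheel '[[0,0,0,0.6,2,0,0.24],[0,0,0,0,0,0,0.26],[0,0,0,0,0,0,0.27],[0,0,0,0,0,0,0.28],[0,0,0,0,0,0,0.28]]'
python3 - <<'E'
from h import *
st()
E
```

```text
time_s: 4.2
eef_pos: [497.7, -143.8, 38.3]
tool_rot: [-0.0, 0.804, 0.595, 0.0]
force: [-0.3, -0.5, 0.1]
finger_gap: 60.9
grip_force: 0.0
t 4.2 p [ 497.73 -143.78   38.26] lane (np.float64(-121.7), np.float64(3.4)) ydir -17.04 tilt z [0. 0.] F [-0.3 -0.5  0.1] Flane -0.6 0.1 M [-0.02  0.03 -0.01] gap 60.86 grip 0.0
```

```bash
python3 -m handwheel '[[0,0,0,0,0,0,0.29],[0,0,0,0,0,0,0.30],[0,0,0,0,0,0,0.31],[0,0,0,0,0,0,0.33],[0,0,0,0,0,0,0.33]]'
python3 - <<'E'
from h import *
st()
E
```

```text
time_s: 4.7
eef_pos: [498.1, -143.9, 38.5]
tool_rot: [0.0, 0.804, 0.595, 0.0]
force: [-0.4, 1.5, -0.0]
finger_gap: 57.5
grip_force: 20.7
t 4.7 p [ 498.11 -143.9    38.51] lane (np.float64(-121.7), np.float64(3.0)) ydir -17.03 tilt z [ 0.0008 -0.0003] F [-0.4  1.5 -0. ] Flane 1.3 0.9 M [ 0.   -0.07  0.02] gap 57.5 grip 20.7
```

```bash
python3 -m handwheel '[[0,0,0,0,0,-0.4,0.35],[0,0,0,0,0,-0.4,0.35],[0,0,0,0,0,0,0.35],[0,0,0,0,0,0,0.35],[0,0,0,0,0,0,0.35]]'
python3 - <<'E'
from h import *
st()
E
```

```text
time_s: 5.2
eef_pos: [498.2, -144.0, 38.6]
tool_rot: [0.0, 0.804, 0.595, 0.0]
force: [-0.8, 0.4, 7.9]
finger_gap: 56.5
grip_force: 62.6
t 5.2 p [ 498.2  -143.97   38.65] lane (np.float64(-121.8), np.float64(2.9)) ydir -17.03 tilt z [ 0.0005 -0.0003] F [-0.8  0.4  7.9] Flane 0.1 0.9 M [ 0.08  0.33 -0.03] gap 56.49 grip 62.6
```

```bash
python3 -m handwheel '[[0,0,-0.4,0.7,1.9,0,0.35],[0,0,-0.4,1.35,3.75,0,0.35],[0,0,-0.4,2.05,5.65,0,0.35],[0,0,-0.4,2.05,5.65,0,0.35],[0,0,-0.4,2.05,5.65,0,0.35]]'
python3 - <<'E'
from h import *
st(); d=grab('scene'); cv2.imwrite('pics/r1.png',cv2.resize(d['image'][185:230,205:265,::-1],None,fx=10,fy=10,interpolation=cv2.INTER_CUBIC))
E
```

```text
time_s: 5.7
eef_pos: [505.8, -121.1, 38.7]
tool_rot: [-0.0, 0.814, 0.58, -0.0]
force: [-3.2, 0.2, 8.6]
finger_gap: 56.6
grip_force: 62.5
t 5.7 p [ 505.83 -121.08   38.65] lane (np.float64(-97.6), np.float64(3.1)) ydir -19.04 tilt z [-0.001 -0.   ] F [-3.2  0.2  8.6] Flane -0.8 3.1 M [0.05 0.56 0.07] gap 56.56 grip 62.5
```

View pics/r1.png

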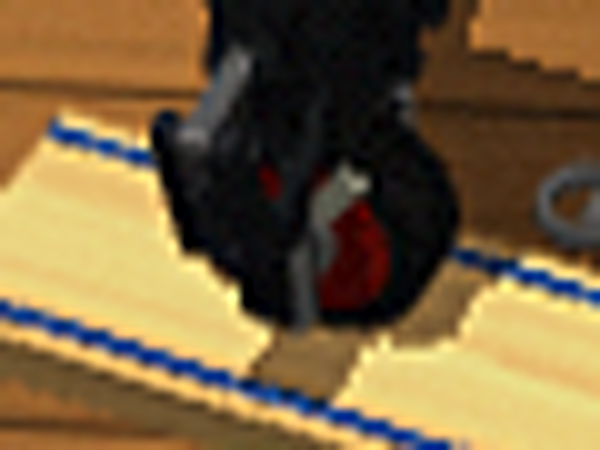

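The stripe at (350,185) has tipped forward, so the wheel is rolling and upright. I'll continue.

```bash
python3 -m handwheel '[[0,0,0,2,5.67,0,0.35],[0,0,0,2,5.67,0,0.35],[0,0,0,2,5.67,0,0.35],[0,0,0,2,5.67,0,0.35],[0,0,0,2,5.67,0,0.35]]'
python3 -c "from h import *;st()"
python3 -m handwheel '[[0,0,0,2,5.67,0,0.35],[0,0,0,2,5.67,0,0.35],[0,0,0,2,5.67,0,0.35],[0,0,0,2,5.67,0,0.35],[0,0,0,2,5.67,0,0.35]]'
python3 -c "from h import *;st()"
python3 -m handwheel '[[0,0,0,2,5.67,0,0.35],[0,0,0,2,5.67,0,0.35],[0,0,0,2,5.67,0,0.35],[0,0,0,2,5.67,0,0.35],[0,0,0,2,5.67,0,0.35]]'
python3 -c "from h import *;st()"
```

```text
time_s: 6.25
eef_pos: [515.4, -92.5, 38.6]
tool_rot: [-0.001, 0.814, 0.581, -0.001]
force: [-4.4, 1.3, 10.6]
finger_gap: 56.7
grip_force: 62.6
t 6.25 p [515.35 -92.47  38.65] lane (np.float64(-67.5), np.float64(3.4)) ydir -19.02 tilt z [-0.0022  0.0004] F [-4.4  1.3 10.6] Flane -0.2 4.6 M [0.15 0.76 0.03] gap 56.72 grip 62.6
time_s: 6.75
eef_pos: [524.9, -64.0, 38.6]
tool_rot: [-0.001, 0.814, 0.581, -0.001]
force: [-4.8, 2.0, 11.7]
finger_gap: 56.7
grip_force: 62.7
t 6.75 p [524.88 -63.95  38.62] lane (np.float64(-37.4), np.float64(3.6)) ydir -19.02 tilt z [-0.0033  0.0006] F [-4.8  2.  11.7] Flane 0.3 5.2 M [0.15 0.93 0.07] gap 56.75 grip 62.7
time_s: 7.25
eef_pos: [534.4, -35.5, 38.6]
tool_rot: [-0.002, 0.814, 0.58, -0.002]
force: [-5.5, -0.1, 12.9]
finger_gap: 57.0
grip_force: 62.8
t 7.25 p [534.42 -35.47  38.63] lane (np.float64(-7.4), np.float64(3.8)) ydir -19.03 tilt z [-0.0043  0.0008] F [-5.5 -0.1 12.9] Flane -1.8 5.1 M [0.23 1.02 0.07] gap 56.96 grip 62.8
```

```bash
python3 -m handwheel '[[0,0,-0.3,1.94,5.68,0.1,0.35],[0,0,-0.3,1.94,5.68,0.1,0.35],[0,0,-0.3,1.94,5.68,0.1,0.35],[0,0,-0.3,1.94,5.68,0,0.35],[0,0,-0.3,1.94,5.68,0,0.35]]'
python3 -c "from h import *;st()"
python3 -m handwheel '[[0,0,0,1.94,5.68,0,0.35],[0,0,0,1.94,5.68,0,0.35],[0,0,0,1.94,5.68,0,0.35],[0,0,0,1.94,5.68,0,0.35],[0,0,0,1.3,3.78,-0.05,0.35]]'
python3 -c "from h import *;st()"
```

```text
time_s: 7.75
eef_pos: [544.5, -7.1, 38.7]
tool_rot: [-0.001, 0.822, 0.57, -0.001]
force: [-3.4, 0.9, 8.9]
finger_gap: 56.9
grip_force: 62.7
t 7.75 p [544.45  -7.15  38.65] lane (np.float64(22.7), np.float64(3.5)) ydir -20.55 tilt z [-0.0033  0.0006] F [-3.4  0.9  8.9] Flane -0.3 3.5 M [0.18 0.75 0.04] gap 56.85 grip 62.7
time_s: 8.25
eef_pos: [554.0, 19.5, 38.7]
tool_rot: [-0.001, 0.822, 0.57, -0.001]
force: [-2.6, 0.8, 7.5]
finger_gap: 56.6
grip_force: 62.5
t 8.25 p [554.04  19.47  38.66] lane (np.float64(51.0), np.float64(3.1)) ydir -20.53 tilt z [-0.0022  0.0005] F [-2.6  0.8  7.5] Flane -0.1 2.7 M [0.1  0.63 0.01] gap 56.61 grip 62.5
```

```bash
python3 -m handwheel '[[0,0,0,1.62,4.73,-0.26,0.35],[0,0,0,1.62,4.73,-0.26,0.35],[0,0,0,1.62,4.73,-0.26,0.35],[0,0,0,1.62,4.73,-0.26,0.35],[0,0,0,1.62,4.73,-0.26,0.35]]'
python3 -c "from h import *;st()"
python3 -m handwheel '[[0,0,0,1.62,4.73,-0.26,0.35],[0,0,0,1.62,4.73,-0.26,0.35],[0,0,0,1.62,4.73,-0.26,0.35],[0,0,0,1.3,3.78,-0.21,0.35],[0,0,0,1.3,3.78,-0.21,0.35]]'
python3 -c "from h import *;st()"
```

```text
time_s: 8.75
eef_pos: [562.6, 43.1, 37.5]
tool_rot: [-0.001, 0.822, 0.57, -0.0]
force: [-2.0, 1.3, 8.0]
finger_gap: 56.8
grip_force: 62.5
t 8.75 p [562.57  43.12  37.49] lane (np.float64(76.1), np.float64(2.6)) ydir -20.55 tilt z [-0.0011  0.0007] F [-2.   1.3  8. ] Flane 0.6 2.3 M [ 0.09  0.44 -0.01] gap 56.8 grip 62.5
time_s: 9.25
eef_pos: [570.4, 64.8, 36.3]
tool_rot: [-0.0, 0.822, 0.57, 0.0]
force: [-1.7, 1.6, 6.1]
finger_gap: 56.9
grip_force: 62.4
t 9.25 p [570.4   64.81  36.29] lane (np.float64(99.1), np.float64(2.3)) ydir -20.54 tilt z [-0.0002  0.0006] F [-1.7  1.6  6.1] Flane 1.0 2.2 M [ 0.17  0.38 -0.02] gap 56.91 grip 62.4
```

```bash
python3 -m handwheel '[[0,0,0,0.65,1.89,-0.1,0.35],[0,0,0,0.65,1.89,-0.1,0.35],[0,0,0,0.65,1.89,-0.1,0.35],[0,0,0,0.65,1.89,-0.1,0.35],[0,0,0,0,0,0,0.35]]'
python3 -c "from h import *;st()"
python3 -m handwheel '[[0,0,0,0.65,1.89,-0.1,0.35],[0,0,0,0.49,1.42,-0.08,0.35],[0,0,0,0.32,0.95,-0.05,0.35],[0,0,0,0,0,0,0.35],[0,0,0,0,0,0,0.35]]'
python3 -c "from h import *;st()"
```

```text
time_s: 9.75
eef_pos: [573.2, 72.5, 35.9]
tool_rot: [-0.0, 0.822, 0.57, 0.0]
force: [-1.5, 1.5, 6.3]
finger_gap: 56.2
grip_force: 62.4
t 9.75 p [573.19  72.51  35.88] lane (np.float64(107.3), np.float64(2.1)) ydir -20.54 tilt z [0.0003 0.0009] F [-1.5  1.5  6.3] Flane 0.9 1.9 M [0.25 0.36 0.  ] gap 56.24 grip 62.4
time_s: 10.25
eef_pos: [574.6, 76.6, 35.6]
tool_rot: [-0.0, 0.822, 0.57, 0.0]
force: [-1.3, 1.5, 5.4]
finger_gap: 56.7
grip_force: 62.5
t 10.25 p [574.63  76.6   35.62] lane (np.float64(111.7), np.float64(2.1)) ydir -20.55 tilt z [0.0003 0.0008] F [-1.3  1.5  5.4] Flane 1.0 1.7 M [ 0.23  0.32 -0.02] gap 56.68 grip 62.5
```

Next I'll approach in 1 mm rows and watch the lane-wise force.

```bash
for i in 1; do python3 -m handwheel '[[0,0,0,0.32,0.95,-0.05,0.35],[0,0,0,0.32,0.95,-0.05,0.35],[0,0,0,0.32,0.95,-0.05,0.35],[0,0,0,0,0,0,0.35],[0,0,0,0,0,0,0.35]]' >/dev/null; done
python3 -c "from h import *;st()"
python3 -m handwheel '[[0,0,0,0.32,0.95,-0.05,0.35],[0,0,0,0.32,0.95,-0.05,0.35],[0,0,0,0,0,0,0.35],[0,0,0,0,0,0,0.35],[0,0,0,0,0,0,0.35]]' >/dev/null
python3 -c "from h import *;st()"
```

```text
t 10.75 p [575.66  79.4   35.48] lane (np.float64(114.6), np.float64(2.0)) ydir -20.56 tilt z [0.0005 0.0008] F [-1.1  1.8  5.7] Flane 1.3 1.6 M [ 0.21  0.24 -0.  ] gap 57.12 grip 62.5
t 11.25 p [576.34  81.28  35.38] lane (np.float64(116.7), np.float64(2.0)) ydir -20.55 tilt z [0.0006 0.0008] F [-1.5  1.9  5.5] Flane 1.3 2.1 M [0.25 0.2  0.04] gap 56.96 grip 62.5
```

```bash
python3 -m handwheel '[[0,0,0,0.32,0.95,-0.05,0.35],[0,0,0,0.32,0.95,-0.05,0.35],[0,0,0,0,0,0,0.35],[0,0,0,0,0,0,0.35],[0,0,0,0,0,0,0.35]]' >/dev/null
python3 -c "from h import *;st()"
python3 -m handwheel '[[0,0,0,0.32,0.95,-0.05,0.35],[0,0,0,0.32,0.95,-0.05,0.35],[0,0,0,0,0,0,0.35],[0,0,0,0,0,0,0.35],[0,0,0,0,0,0,0.35]]' >/dev/null
python3 -c "from h import *;st()"
```

```text
t 11.75 p [576.64  82.15  35.33] lane (np.float64(117.6), np.float64(2.0)) ydir -20.52 tilt z [-0.0004 -0.0009] F [-1.4 -2.2  6.6] Flane -2.5 0.6 M [-0.21  0.35 -0.03] gap 56.65 grip 62.5
t 12.25 p [576.93  83.    35.25] lane (np.float64(118.5), np.float64(2.0)) ydir -20.48 tilt z [-0.0013 -0.0025] F [-3.1 -4.6  8. ] Flane -5.4 1.4 M [-0.81  0.45  0.06] gap 56.89 grip 62.6
```

```bash
python3 -m handwheel '[[0,0,0,0.32,0.95,-0.05,0.35],[0,0,0,0.32,0.95,-0.05,0.35],[0,0,0,0,0,0,0.35],[0,0,0,0,0,0,0.35],[0,0,0,0,0,0,0.35]]' >/dev/null
python3 -c "from h import *;st()"
python3 -m handwheel '[[0,0,0,0.32,0.95,-0.05,0.35],[0,0,0,0.32,0.95,-0.05,0.35],[0,0,0,0,0,0,0.35],[0,0,0,0,0,0,0.35],[0,0,0,0,0,0,0.35]]' >/dev/null
python3 -c "from h import *;st()"
```

```text
t 12.75 p [577.37  84.27  35.17] lane (np.float64(119.8), np.float64(2.0)) ydir -20.46 tilt z [-0.0018 -0.0035] F [-3.3 -7.   8.9] Flane -7.7 0.8 M [-0.99  0.56  0.01] gap 56.86 grip 62.7
t 13.25 p [577.82  85.57  35.09] lane (np.float64(121.2), np.float64(2.0)) ydir -20.44 tilt z [-0.0024 -0.0045] F [-3.8 -8.1  9.4] Flane -8.9 1.0 M [-1.24  0.56  0.01] gap 56.69 grip 62.7
```

```bash
python3 -m handwheel '[[0,0,0,0.32,0.95,-0.05,0.35],[0,0,0,0.32,0.95,-0.05,0.35],[0,0,0,0,0,0,0.35],[0,0,0,0,0,0,0.35],[0,0,0,0,0,0,0.35]]' >/dev/null
python3 -c "from h import *;st()"
python3 -m handwheel '[[0,0,0,0.16,0.47,-0.02,0.35],[0,0,0,0,0,0,0.35],[0,0,0,0,0,0,0.35],[0,0,0,0,0,0,0.35],[0,0,0,0,0,0,0.35]]' >/dev/null
python3 -c "from h import *;st()"
```

```text
t 13.75 p [578.29  86.86  34.99] lane (np.float64(122.6), np.float64(1.9)) ydir -20.42 tilt z [-0.0029 -0.0054] F [-4.3 -9.9  9.9] Flane -10.8 0.9 M [-1.59  0.62  0.07] gap 56.71 grip 62.8
t 14.25 p [578.35  87.06  34.99] lane (np.float64(122.8), np.float64(1.9)) ydir -20.41 tilt z [-0.0032 -0.0059] F [ -4.7 -10.8   9.7] Flane -11.8 1.0 M [-1.69  0.74  0.01] gap 56.88 grip 62.8
```

```bash
python3 -m handwheel '[[0,0,0,0.16,0.47,-0.02,0.35],[0,0,0,0,0,0,0.35],[0,0,0,0,0,0,0.35],[0,0,0,0,0,0,0.35],[0,0,0,0,0,0,0.35]]' >/dev/null
python3 -c "from h import *;st()"
python3 -m handwheel '[[0,0,0,0,0,0,0.35],[0,0,0,0,0,0,0.35],[0,0,0,0,0,0,0.35],[0,0,0,0,0,0,0.35],[0,0,0,0,0,0,0.35]]' >/dev/null
python3 -c "from h import *;st()"
```

```text
t 14.75 p [578.45  87.35  34.98] lane (np.float64(123.1), np.float64(1.9)) ydir -20.41 tilt z [-0.0033 -0.0061] F [ -4.9 -11.6  10.3] Flane -12.6 0.8 M [-1.79  0.74  0.01] gap 56.89 grip 62.8
t 15.25 p [578.44  87.31  34.96] lane (np.float64(123.0), np.float64(1.9)) ydir -20.41 tilt z [-0.0034 -0.0062] F [ -4.8 -11.4  11.1] Flane -12.3 0.8 M [-1.78  0.73 -0.  ] gap 56.56 grip 62.8
```

The plunger is flush: 6 mm of travel, with force rising stiffly to about 12–13 N, held for over a second. Now I'll back off slowly.

```bash
python3 -m handwheel '[[0,0,0,-0.32,-0.95,0.05,0.35],[0,0,0,-0.32,-0.95,0.05,0.35],[0,0,0,-0.32,-0.95,0.05,0.35],[0,0,0,-0.32,-0.95,0.05,0.35],[0,0,0,-0.32,-0.95,0.05,0.35]]' >/dev/null
python3 -c "from h import *;st()"
python3 -m handwheel '[[0,0,0,-0.32,-0.95,0.05,0.35],[0,0,0,-0.32,-0.95,0.05,0.35],[0,0,0,-0.32,-0.95,0.05,0.35],[0,0,0,-0.32,-0.95,0.05,0.35],[0,0,0,0,0,0,0.35]]' >/dev/null
python3 -c "from h import *;st()"
```

```text
t 15.75 p [577.86  85.52  35.11] lane (np.float64(121.2), np.float64(1.9)) ydir -20.51 tilt z [-0.0005 -0.0013] F [-2.7 -2.2  7.6] Flane -3.0 1.8 M [-0.36  0.4   0.01] gap 56.78 grip 62.5
t 16.25 p [576.65  82.23  35.3 ] lane (np.float64(117.6), np.float64(2.0)) ydir -20.53 tilt z [-0.0002 -0.0006] F [-1.7 -1.7  6.6] Flane -2.1 1.1 M [-0.23  0.35  0.04] gap 57.02 grip 62.5
```

```bash
python3 -m handwheel '[[0,0,0,-0.2,-0.6,0.05,0.35],[0,0,0,0,0,0.15,0.35],[0,0,0,0,0,0.15,0.35],[0,0,0,0,0,0.15,0.35],[0,0,0,0,0,0,0.35]]' >/dev/null
python3 -c "from h import *;st()"
```

```text
t 16.75 p [576.63  82.09  35.34] lane (np.float64(117.5), np.float64(2.0)) ydir -20.54 tilt z [0.0004 0.0001] F [-1.7  0.4  5.5] Flane -0.2 1.7 M [-0.01  0.27 -0.05] gap 56.97 grip 62.6
```

```bash
python3 -m handwheel '[[0,0,0,0,0,0.15,0.35],[0,0,0,0,0,0.15,0.35],[0,0,0,0,0,0.1,0.35],[0,0,0,0,0,0,0.35],[0,0,0,0,0,0,0.35]]' >/dev/null
python3 -c "from h import *;st()"
```

```text
t 17.25 p [576.57  82.09  35.34] lane (np.float64(117.5), np.float64(2.0)) ydir -20.54 tilt z [0.0004 0.0001] F [-0.2  0.1  5.4] Flane 0.1 0.2 M [ 0.04  0.12 -0.01] gap 56.91 grip 62.6
```

```bash
python3 -m handwheel '[[0,0,0,0,0,0.3,0.35],[0,0,0,0,0,0,0.35],[0,0,0,0,0,0,0.35],[0,0,0,0,0,0,0.35],[0,0,0,0,0,0,0.35]]' >/dev/null
python3 -c "from h import *;st()"
```

```text
t 17.75 p [576.52  82.07  35.41] lane (np.float64(117.5), np.float64(2.1)) ydir -20.54 tilt z [0.0004 0.    ] F [1.  1.3 3.4] Flane 1.5 -0.5 M [ 0.03 -0.11 -0.03] gap 56.59 grip 63.1
```

```bash
python3 -m handwheel '[[0,0,0,0,0,0.2,0.35],[0,0,0,0,0,0,0.34],[0,0,0,0,0,0,0.33],[0,0,0,0,0,0,0.325],[0,0,0,0,0,0,0.32]]' >/dev/null
python3 -c "from h import *;st()"
python3 -m handwheel '[[0,0,0,0,0,0,0.315],[0,0,0,0,0,0,0.31],[0,0,0,0,0,0,0.30],[0,0,0,0,0,0,0.29],[0,0,0,0,0,0,0.28]]' >/dev/null
python3 -c "from h import *;st()"
python3 -m handwheel '[[0,0,0,0,0,0,0.26],[0,0,0,0,0,0,0.22],[0,0,0,0,0,0,0.16],[0,0,0,0,0,0,0.08],[0,0,0,0,0,0,0]]' >/dev/null
python3 - <<'E'
from h import *
st(); d=grab('scene'); cv2.imwrite('pics/f1.png',cv2.resize(d['image'][190:275,260:380,::-1],None,fx=6,fy=6,interpolation=cv2.INTER_CUBIC))
E
```

```text
t 18.25 p [576.    81.89  35.3 ] lane (np.float64(117.1), np.float64(2.5)) ydir -20.54 tilt z [-0.0008 -0.0002] F [ 1.2 -0.5  0.2] Flane -0.1 -1.3 M [-0.04 -0.26  0.02] gap 57.97 grip 1.3
t 18.75 p [575.97  82.09  35.57] lane (np.float64(117.3), np.float64(2.6)) ydir -20.54 tilt z [-0.0007  0.    ] F [0.6 0.1 0.5] Flane 0.3 -0.6 M [-0.03  0.02 -0.01] gap 61.4 grip 0.0
t 19.25 p [576.36  82.06  35.69] lane (np.float64(117.4), np.float64(2.2)) ydir -20.53 tilt z [ 0. -0.] F [-0.5 -0.  -0.5] Flane -0.2 0.5 M [ 0.03 -0.02 -0.03] gap 85.25 grip 0.0
```

View pics/f1.png

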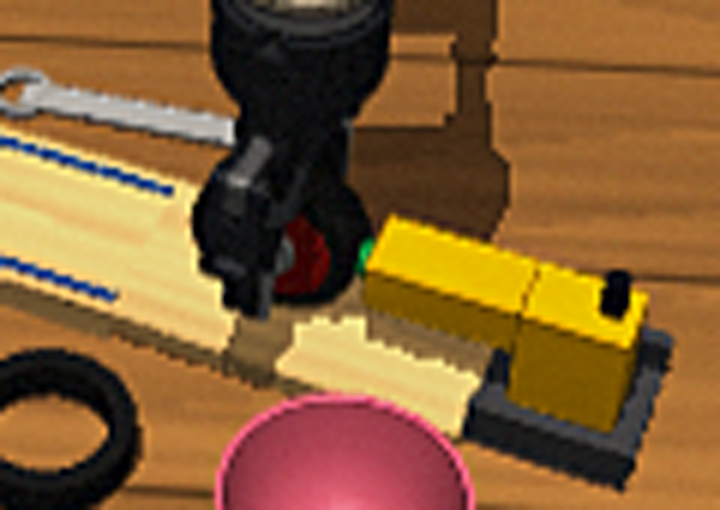

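The wheel stands upright, its tyre touching the green plunger at (365,255), and the fingers are open and clear. Now I'll retreat straight up.

```bash
python3 -m handwheel '[[0,0,0,0,0,5,0],[0,0,0,0,0,10,0],[0,0,0,0,0,15,0],[0,0,0,0,0,20,0],[0,0,0,0,0,25,0]]' >/dev/null
python3 -m handwheel '[[0,0,0,0,0,30,0],[0,0,0,0,0,35,0],[0,0,0,-10,-20,30,0],[0,0,0,-10,-40,0,0],[0,0,0,-10,-45,0,0]]' >/dev/null
python3 -m handwheel '[[0,0,0,-10,-45,0,0],[0,0,0,-10,-45,0,0],[0,0,0,0,0,0,0],[0,0,0,0,0,0,0],[0,0,0,0,0,0,0]]' >/dev/null
python3 - <<'E'
from h import *
st(); d=grab('scene'); e=grab('top')
a=cv2.resize(d['image'][190:275,260:380,::-1],(600,425),interpolation=cv2.INTER_CUBIC)
b=cv2.resize(e['image'][180:215,185:270,::-1],(600,160*3//2),interpolation=cv2.INTER_CUBIC)[:175]
cv2.imwrite('pics/f2.png',np.vstack([a,b]))
E
```

```text
t 20.8 p [ 526.72 -112.28  206.53] lane (np.float64(-82.5), np.float64(-13.8)) ydir -20.52 tilt z [0.0013 0.0003] F [0.2 1.5 0.8] Flane 1.5 0.3 M [-0.01  0.01  0.02] gap 85.19 grip 0.0
```

View pics/f2.png

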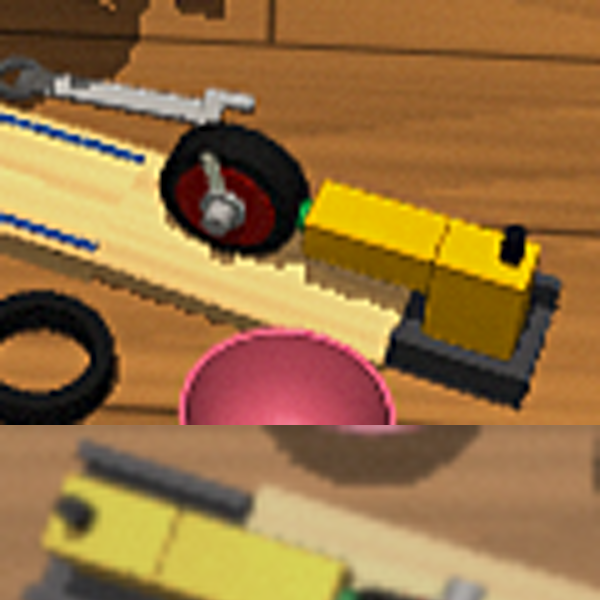

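The wheel stands upright at (235,190) and rests on the plunger at (305,213). The stripe has gone nearly a full turn, the arm is clear and nothing else has moved.

```bash
python3 -c "
from bench import ctrl
print(ctrl.hand_in())"
```

```text
the job is handed in; nothing more can be done
None
```

I rolled the wheel down the lane and pressed the plunger flush at about 12–13 N for over a second. It was then released standing upright against the plunger, and the job is handed in; no verdict was returned.

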